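Show the underside of a lidded jar to the inspection camera

ROBOT

A 6-joint arm with a two-finger parallel gripper is mounted at the origin on the work surface. World frame = base frame: x ahead of the robot, y to its left, z up, the work surface at z = 0. Lengths are in m, angles in rad, forces in N, time in s.
With the tool pointing down it reaches from about 0.25 to 0.8 m from the base axis. Payload 8.5 kg.
Tool frame: the origin (TCP) lies at the very end of the fingers, on their centre line; the grasp point (between the pads) lies manip.grip_point_offset behind it (manip.grip_point_offset is the distance from the TCP to the grasp point, in m); z points along the fingers, y is the line along which they close (so a half turn about z gives the same grasp; the last joint's range is limited). The gripper opens to 85 mm and grips with 20 to 120 N. Pads are 22 mm wide; open, the fingers measure 114 mm over their backs; the gripper's body (76 mm by 85 mm) begins 54 mm behind the grasp point. The pads swing forward as they close: fully open they stand 13 mm farther back than shut.
Start: joints at [1.301, 0.238, -0.013, 1.319, 0, 1.571], TCP at [0.14, 0.506, 0.231] pointing down, gripper open.
Joint ranges: [-2.66, 2.66], [-1.03, 1.9], [-1.14, 1.46], [-1.82, 2.27], [-1.45, 1.34], [-3.14, 3.14]. Speed limits (rad/s): [2.22, 2.22, 2.79, 3.14, 3.14, 3.14].

INTERFACE

Orientations are given as a unit quaternion [w, x, y, z].
In Python, from station import manip, imaging, workorder gives the robot as it stands.
- The arm moves only by the tool send_rows, never from a script. Its argument "targets" is a list of rows, each a list of 2 entries, a list of its own where there are three numbers: the shift along the tool's x, y, z in mm, then the turn about the tool's z in degrees. In form: [[[x, y, z], turn], ...]. A call has 1 to 10 rows; each row is the pose to reach, as a shift and turn from the pose commanded when the call began, along the tool's axes at that moment; what a row does not reach only later rows make up. A row lasts 1/10 s, in which the tool goes at most 50 mm and 8.59 degrees, less where a joint would pass 70% of its speed; a pose out of reach is approached as far as the arm can. A call with a gripper value outside its range is refused whole. "gripper" is the opening, from -1 (shut) to 1 (fully open), set as the call begins (left out, the last holds). The fingers move at their own pace and stop on an object; "squeeze" is the grip in N (left out, the last holds). Time passes only in rows, so rows that repeat a pose let the fingers close. It gives the time, the measured TCP pose, the force, the opening and the grip force at its end, in the units of the state.
- manip.get_obs(): the state, without advancing time (a new reading comes with each control period).
- imaging.snapshot(name): name is "scene" or "top"; returns a dict with "frame" (420x560x3 uint8, red, green, blue), "intrinsics" (3x3 intrinsics, pixels), "D" ([k1, k2, p1, p2, k3] as OpenCV has them; the pictures are not rectified), "world_to_cam" (4x4, takes a point from world to camera coordinates). Camera axes: x right, y down, z forward; pixel columns grow to the right and rows downward; lengths in m; the calibration is good to about 2 mm. A picture is of the moment at which its call begins. There is no depth.
- workorder.sign_off(): hands the job in; it is judged then, once.
The state is a dict: "time_s": time; "joint_positions": joint angles; "dq": joint speeds; "effort": joint torques, N m; "tcp_pos": TCP position; "tcp_rot": TCP orientation; "force": force on the tool from outside, world axes, zero at the start; "ft_torque": the same for the moment, N m; "finger_gap": finger opening in m; "finger_force": force on a finger pad.
Only numpy, scipy, OpenCV 4.12 (cv2) and the standard library are available. Lean on these libraries where they do the work, as an engineer would, in place of code of your own. Each camera call takes 0.05 s, during which the arm holds its last target. There are 200 camera calls.

TASK

The fired clay jar is to have its foot checked: take off its lid and set the lid down, knob up, wholly on the round cork mat without dropping it. Then pick up the jar and hold it in the air in front of the inspection camera, its underside squarely facing the lens, centred on the lens's line of sight and 12 cm from the glass. Finish while holding it still there; leave the other things on the bench where they are.

Things in the scene. Friction and masses are not known exactly. Their poses are not given: they have to be found in the camera images.
- jar: the only lidded vessel: straight-sided round terracotta jar, 62 mm outside diameter (54 mm at the foot, widening in the lowest 6 mm), 80 mm tall without lid, wall 5 mm, 150 to 310 g. Origin at the centre of its underside, z up its axis to the mouth. Stands loose on the bench (bench top at height 0), in a row with the tumbler and the bowl, in any order.
- jar_foot (a point): the centre of the jar's underside (the same point as the jar's origin)
- jar_rim (a point): the centre of the jar's mouth, 80 mm up its axis from the underside
- lid: the jar's loose terracotta lid, 70 g, on the jar at the start; lifts straight off. From the bottom: plug 46 mm diameter, 6 mm high, inside the jar's mouth with 3 mm play; disc 64 mm diameter, 6 mm thick; knob 18 to 20 mm diameter, 26 mm tall. Origin at the centre of the plug's underside (74 mm above the jar's underside while on it), z up through the knob. Set down, it stands on its plug.
- mat: round cork mat, 140 mm diameter, 4 mm thick, fixed on the bench to the robot's left. Origin at the centre of its underside, at bench height.
- stand: the inspection camera's stand with the camera: black steel foot 100 mm diameter, short post, fixed to the bench ahead of the robot; all of it is at most 0.14 m tall. Origin at the centre of the foot's underside. The lens glass is 50 mm towards the robot along the stand's -x axis and 120 mm above the bench.
- lens: the camera itself: grey box 46 x 66 x 45 mm with a black lens barrel 40 mm diameter, 50 mm long (a rubber ring on it is 46 mm). Origin at the centre of the front glass; z is the line of sight, pointing out of the lens: 45 degrees upwards and back towards the robot along the stand's -x axis; y is level.
- view (a point): the point in the air on the line of sight 120 mm in front of the lens glass, about 0.2 m above the bench: the centre of the jar's underside belongs here, with the jar's axis along the line of sight and its mouth away from the lens
- tumbler: bystander: open terracotta tumbler, 68 mm diameter, 88 mm tall, no lid; loose. Origin at the centre of its underside.
- bowl: bystander: open terracotta bowl, 100 mm diameter, 50 mm tall; loose. Origin at the centre of its underside.
- brushpot: bystander: green plastic pot, 86 mm diameter, 100 mm tall, with brushes standing up to 185 mm high; loose, far right. Origin at the centre of its underside.
- tape: bystander: roll of paper tape lying flat, 96 mm outside diameter, 24 mm tall; loose, far left. Origin at the centre of its underside.
There are look-alikes about, which are no part of the job. Leave any pink look-alike of the lid alone.

How it is judged:
By the outcome, as a careful person would: the job done as asked, in the order asked, and still so for the second after the job is handed in, while the arm keeps its last pose, push and grip.
It also fails if it takes over 51 s, if anything falls off the work surface, if the arm or the gripper's body presses on something with over 40 N, if the wrist force passes 120 N, or if a joint passes its speed limit or range.

## Working session

There is one attempt and no reset: what is moved stays moved. The work goes in short steps, Python scripts to look and compute and a tool call to move; the robot and the scene stay as the last step left them, time stands still between calls to the robot, and variables do not carry over. Pictures are saved under pics/ and viewed, at most 10 in all, crops included, and the job is handed in when it is done.

Besides the shell and the picture viewer there is one more tool, called after ">>>" by a JSON object that holds its "name" and its "arguments". send_rows: Moves the arm, as the interface text tells. Its arguments: {"type":"object","properties":{"targets":{"type":"array"},"gripper":{"type":"number"},"squeeze":{"type":"number"}},"required":["targets"]}

```bash
ls; mkdir -p pics
python3 - <<'E'
from station import manip, imaging
import cv2, numpy as np
print(manip.grip_point_offset, manip.get_obs())
for n in ("scene","top"):
    s=imaging.snapshot(n); cv2.imwrite(f"pics/{n}0.png",s["frame"][:,:,::-1])
    print(n,s["intrinsics"],s["D"],np.round(s["world_to_cam"],4).tolist())
E
```

```text
pics
0.0187 {'time_s': 0.0, 'joint_positions': array([ 1.30100106e+00,  2.38790499e-01, -1.42891622e-02,  1.31918566e+00,
       -1.03374798e-05,  1.57082329e+00]), 'dq': array([ 6.62186673e-05,  1.63578275e-03, -4.82803040e-04, -1.87445417e-04,
       -5.37254085e-04, -5.43580600e-04]), 'effort': array([-1.20082454e-04, -5.38780260e+01,  3.46439481e+01,  1.83530187e-02,
        1.47663833e-06,  2.52065990e-05]), 'tcp_pos': array([0.13981955, 0.5055956 , 0.23065893]), 'tcp_rot': array([-9.36504458e-05,  1.34502193e-01,  9.90913024e-01, -7.28523319e-04]), 'force': array([-0.53862666,  0.70031984, -0.74525565]), 'ft_torque': array([-0.02232421, -0.05286042,  0.00395426]), 'finger_force': 0.0, 'finger_gap': 0.08555758805175134}
scene [[441.93825128   0.         282.61330008]
 [  0.         441.93825128 211.24923966]
 [  0.           0.           1.        ]] [-0.11864297  0.          0.          0.          0.        ] [[0.705, 0.7091, -0.009, -0.393], [0.5382, -0.5433, -0.6443, -0.2247], [-0.4618, 0.4495, -0.7647, 1.4384], [0.0, 0.0, 0.0, 1.0]]
top [[520.18750089   0.         282.47049011]
 [  0.         520.18750089 213.75368845]
 [  0.           0.           1.        ]] [-0.19021211  0.          0.          0.          0.        ] [[-0.0058, -0.9999, -0.0142, 0.0058], [-0.9962, 0.007, -0.0863, 0.5917], [0.0864, 0.0136, -0.9962, 1.5089], [0.0, 0.0, 0.0, 1.0]]
```

View pics/scene0.png

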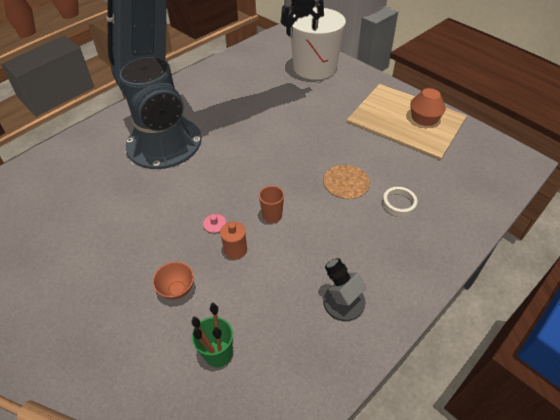

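View pics/top0.png

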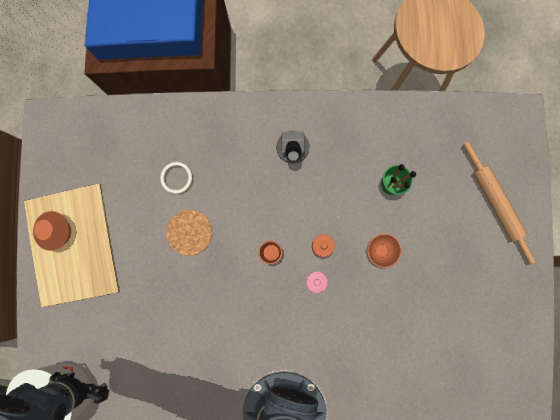

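The scene view shows the lidded jar at about (234,240), with the pink lid at (214,223) beside it. The tumbler is at (272,204), the bowl at (174,281), the mat at (347,181) and the stand at (345,295). The top view has the jar at (323,246), the pink lid at (317,282), the mat at (189,232) and the stand at (293,147).

Run:
```python
import cv2, numpy as np
S=cv2.imread("pics/scene0.png");T=cv2.imread("pics/top0.png")
def c(I,u,v,w,h): return cv2.resize(I[v:v+h,u:u+w],None,fx=5,fy=5,interpolation=cv2.INTER_CUBIC)
a=np.hstack([c(S,200,210,80,60),c(S,310,250,80,60)]);b=np.hstack([c(T,285,220,80,60),c(T,255,115,80,60)])
cv2.imwrite("pics/crop1.png",np.vstack([a,b]))
```

```text
(no output)
```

View pics/crop1.png

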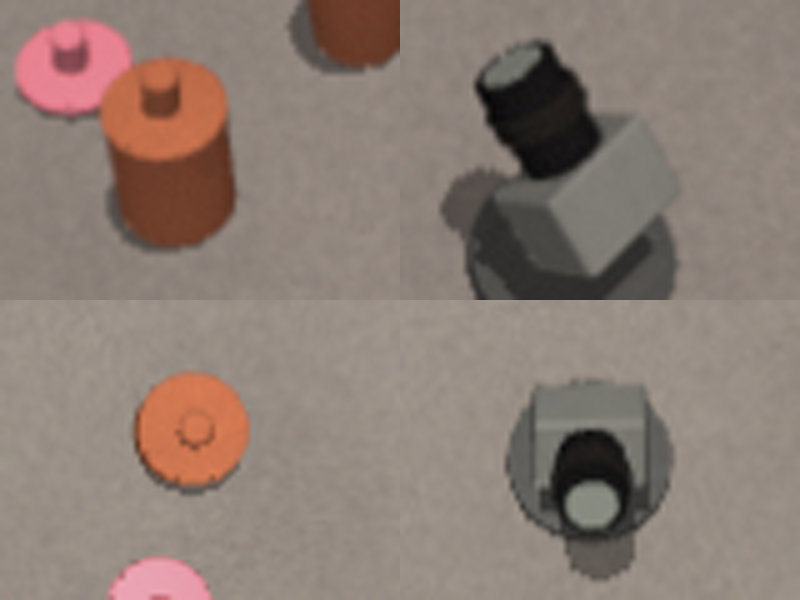

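The crop gives these points. Knob top centre is at scene (231.8,224.6) and top (323.8,245.4), disc top at scene (232.5,231.6) and top (323.3,245.4). Lens glass is at scene (332.2,262.8) and top (293.0,155.4), and the stand foot at top (292.6,146.6).

```bash
cat > h.py <<'E'
import cv2, numpy as np
from station import manip, imaging
from scipy.optimize import least_squares
from scipy.spatial.transform import Rotation as R
_c={}
def cam(n):
    if n not in _c: _c[n]=imaging.snapshot(n)
    return _c[n]
def proj(n,P):
    s=cam(n);M=s["world_to_cam"]
    return cv2.projectPoints(np.atleast_2d(P).astype(float),cv2.Rodrigues(M[:3,:3])[0],M[:3,3],s["intrinsics"],s["D"])[0][:,0]
def tri(a,b):  # pixel in scene, pixel in top
    f=lambda p:np.r_[proj("scene",p)[0]-a,proj("top",p)[0]-b]
    r=least_squares(f,[.4,0,.1]); return r.x,np.abs(r.fun).max()
def onplane(n,px,z):
    return least_squares(lambda q:proj(n,[q[0],q[1],z])[0]-px,[.4,0]).x
E
python3 - <<'E'
from h import *
np.set_printoptions(precision=4,suppress=True)
for k,a,b in [("knob",(231.8,224.6),(323.8,245.4)),("disc",(232.5,231.6),(323.3,245.4)),("lens",(332.2,262.8),(293.0,155.4))]:
    print(k,*tri(a,b))
for z in(0,.006,.012): print("foot",z,onplane("top",(292.6,146.6),z))
A=lambda x,y:(255+x/5-.4,115+(y-300)/5-.4)
for z,p in((.13,[(537,388),(644,386)]),(.12,[(535,432),(645,432)])):
    e=[onplane("top",A(*q),z) for q in p]; d=e[0]-e[1]; print("edge",e,np.degrees(np.arctan2(-d[0],d[1])))
# mat
for n,roi in(("scene",(315,155,70,50)),("top",(155,200,70,70))):
    I=cam(n)["frame"];u,v,w,h=roi;c=cv2.cvtColor(I[v:v+h,u:u+w],cv2.COLOR_RGB2HSV)
    m=(c[...,1]>100).astype(np.uint8); ct=max(cv2.findContours(m,0,1)[0],key=cv2.contourArea)
    e=cv2.fitEllipse(ct);print(n,e); p=(e[0][0]+u,e[0][1]+v);print(p,onplane(n,p,.004))
    globals()[n]=p
print("mat",*tri(scene,top))
# tumbler, bowl rims
for k,p,z in(("tumbler",(271,252.5),.088),("bowl",(384,251.5),.05),("pink",(317,282),.03)): print(k,onplane("top",p,z))
E
```

```text
knob [ 0.4958 -0.1127  0.1099] 0.21755616824412982
disc [ 0.4962 -0.1136  0.0831] 0.02668030323252424
lens [ 0.7469 -0.0299  0.1211] 0.09336946057663909
foot 0 [ 0.7988 -0.0296]
foot 0.006 [ 0.7975 -0.0296]
foot 0.012 [ 0.7962 -0.0295]
edge [array([ 0.8108, -0.224 ]), array([ 0.8121, -0.2847])] 1.1889753228947266
edge [array([ 0.7878, -0.2236]), array([ 0.7879, -0.2863])] 0.040907334746185534
scene ((31.104230880737305, 26.34455680847168), (32.68517303466797, 45.9359130859375), 97.4422836303711)
(346.1042308807373, 181.34455680847168) [0.5417 0.2822]
top ((33.831092834472656, 32.28878402709961), (44.21120071411133, 45.02806091308594), 16.565643310546875)
(188.83109283447266, 232.2887840270996) [0.5395 0.2845]
mat [0.5397 0.2852 0.0003] 0.006123049308314421
tumbler [0.477  0.0341]
bowl [ 0.4776 -0.2922]
pink [ 0.3907 -0.0976]
```

Every check holds: knob top at 0.110 (should be 0.112), disc at 0.083 (0.086), mat at about 0, lens at 0.121 (0.120). The stand's heading is about 0°. Moving above the jar now.

>>> {"name": "send_rows", "arguments": {"targets": [[[-30,-30,0],-2],[[-65,-64,0],-6],[[-100,-98,0],-10],[[-135,-133,0],-14],[[-170,-168,0],-15.5],[[-205,-202,0],-15.5],[[-240,-237,0],-15.5],[[-275,-271,0],-15.5],[[-310,-306,0],-15.5],[[-345,-340,0],-15.5]], "gripper": 1, "squeeze": 40}}

```text
time_s: 1.2
tcp_pos: [0.3823, 0.0843, 0.2315]
tcp_rot: [0.0, -0.0, 1.0, 0.0]
force: [0.7, 0.9, 0.3]
finger_gap: 0.0856
finger_force: 0.0
```

>>> {"name": "send_rows", "arguments": {"targets": [[[-20,-35,0],0],[[-45,-75,10],0],[[-70,-115,30],0],[[-90,-155,50],0],[[-105,-180,70],0],[[-114,-198,81],0],[[-114,-198,81],0],[[-114,-198,81],0],[[-114,-198,81],0]]}}

```text
time_s: 2.1
tcp_pos: [0.4958, -0.1109, 0.1509]
tcp_rot: [0.0, -0.001, 1.0, 0.0]
force: [-0.1, 0.8, -1.1]
finger_gap: 0.0855
finger_force: 0.0
```

Run:
```python
from h import *
for n,(u,v,w,h) in(("scene",(195,165,100,100)),("top",(273,196,100,100))):
    I=cam(n)["frame"][v:v+h,u:u+w,::-1].copy(); globals()[n]=cv2.resize(I,None,fx=4,fy=4,interpolation=cv2.INTER_CUBIC)
cv2.imwrite("pics/hover.png",np.hstack([scene,top])); o=manip.get_obs(); print(o["tcp_pos"],o["joint_positions"])
```

```text
[ 0.4959653  -0.11081771  0.15111104] [-2.19830923e-01  2.49636393e-01 -2.09149049e-01  1.11093018e+00
  5.46075652e-06 -2.21699957e-01]
```

View pics/hover.png

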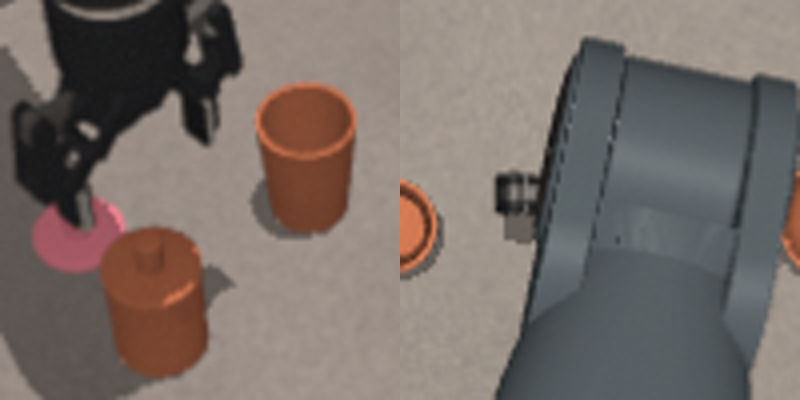

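The fingers straddle the jar's axis about 4 cm above the lid, with the knob at (150,250) in the left crop. The tumbler and pink lid are clear. Going down onto the knob.

>>> {"name": "send_rows", "arguments": {"targets": [[[0,-2,20],0],[[0,-2,40],0],[[0,-2,55],0],[[0,-2,61],0],[[0,-2,61],0]]}}

```text
time_s: 2.7
tcp_pos: [0.4956, -0.113, 0.0893]
tcp_rot: [-0.0, -0.001, 1.0, 0.0]
force: [0.6, 0.1, -0.7]
finger_gap: 0.0858
finger_force: 0.0
```

>>> {"name": "send_rows", "arguments": {"targets": [[[0,0,0],0],[[0,0,0],0],[[0,0,0],0],[[0,0,0],0],[[0,0,0],0],[[0,0,0],0],[[0,0,0],0],[[0,0,0],0]], "gripper": -1, "squeeze": 30}}

```text
time_s: 3.5
tcp_pos: [0.4963, -0.1139, 0.0897]
tcp_rot: [0.0, -0.0, 1.0, -0.0]
force: [-1.3, -1.6, 4.7]
finger_gap: 0.0179
finger_force: 29.5
```

>>> {"name": "send_rows", "arguments": {"targets": [[[0,0,-5],0],[[0,0,-12],0],[[0,0,-25],0],[[0,0,-45],0],[[0,0,-70],0],[[0,0,-90],0],[[0,0,-100],0],[[0,0,-100],0]]}}

```text
time_s: 4.3
tcp_pos: [0.4966, -0.1137, 0.1906]
tcp_rot: [0.001, -0.0, 1.0, -0.0]
force: [1.1, 0.2, -0.5]
finger_gap: 0.0181
finger_force: 29.4
```

Run:
```python
from h import *
for n,(u,v,w,h) in(("scene",(195,145,100,100)),("top",(273,196,100,100))):
    I=cam(n)["frame"][v:v+h,u:u+w,::-1].copy(); globals()[n]=cv2.resize(I,None,fx=4,fy=4,interpolation=cv2.INTER_CUBIC)
cv2.imwrite("pics/lift.png",np.hstack([scene,top])); o=manip.get_obs(); print(o["tcp_pos"],o["force"],o["finger_gap"])
```

```text
[ 0.4956386  -0.11349685  0.18868871] [-0.22479393  0.46270365 -1.04789421] 0.017985417217081794
```

View pics/lift.png

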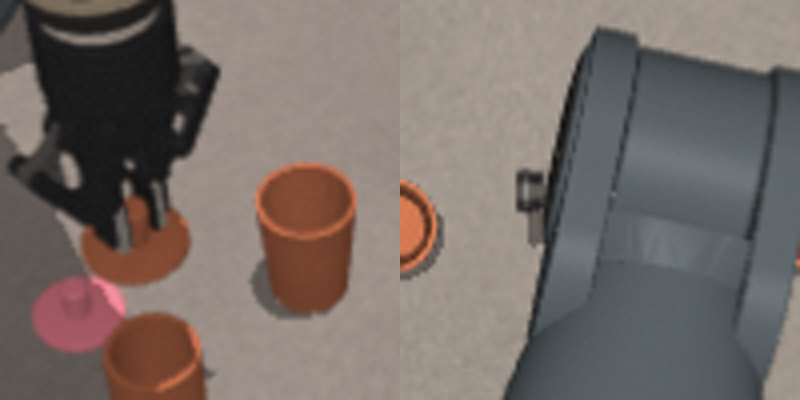

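The lid is level in the fingers at (135,240) and the jar stands open below it. Carrying the lid to the mat.

>>> {"name": "send_rows", "arguments": {"targets": [[[-2,15,0],0],[[-6,45,0],0],[[-10,85,0],0],[[-15,130,0],0],[[-20,175,0],0],[[-25,220,0],0],[[-30,265,0],0],[[-35,310,0],0],[[-40,350,0],0],[[-43,375,0],0]]}}

```text
time_s: 5.4
tcp_pos: [0.5377, 0.265, 0.1878]
tcp_rot: [-0.001, -0.001, 1.0, -0.0]
force: [1.0, -0.0, -1.1]
finger_gap: 0.0183
finger_force: 29.5
```

>>> {"name": "send_rows", "arguments": {"targets": [[[-1,15,15],0],[[-2,22,40],0],[[-2,22,75],0],[[-2,22,110],0],[[-2,22,135],0],[[-2,22,150],0],[[-2,22,160],0],[[-2,22,162],0],[[-2,22,162],0],[[-2,22,162],0]]}}

```text
time_s: 6.4
tcp_pos: [0.5411, 0.2836, 0.028]
tcp_rot: [0.001, -0.0, 1.0, 0.0]
force: [0.4, -0.2, -0.9]
finger_gap: 0.0183
finger_force: 29.5
```

>>> {"name": "send_rows", "arguments": {"targets": [[[0,0,3],0],[[0,0,5],0],[[0,0,6],0],[[0,0,7],0],[[0,0,8],0],[[0,0,8],0]]}}

```text
time_s: 7.0
tcp_pos: [0.5407, 0.2834, 0.0197]
tcp_rot: [0.0, -0.0, 1.0, -0.0]
force: [-1.3, -0.3, 4.4]
finger_gap: 0.0184
finger_force: 29.8
```

>>> {"name": "send_rows", "arguments": {"targets": [[[0,0,0.5],0],[[0,0,0.5],0]]}}

```text
time_s: 7.2
tcp_pos: [0.5407, 0.2834, 0.0196]
tcp_rot: [0.0, -0.0, 1.0, 0.0]
force: [-3.2, -2.4, 9.5]
finger_gap: 0.0181
finger_force: 30.3
```

>>> {"name": "send_rows", "arguments": {"targets": [[[0,0,0],0],[[0,0,0],0],[[0,0,0],0],[[0,0,0],0],[[0,0,0],0]], "gripper": 0}}

```text
time_s: 7.7
tcp_pos: [0.5406, 0.2834, 0.0186]
tcp_rot: [-0.0, -0.0, 1.0, -0.0]
force: [-0.0, 0.0, -0.0]
finger_gap: 0.0425
finger_force: 0.0
```

>>> {"name": "send_rows", "arguments": {"targets": [[[0,0,-5],0],[[0,0,-25],0],[[0,0,-60],0],[[0,0,-100],0],[[0,0,-140],0],[[3,-20,-160],0],[[6,-55,-165],0],[[10,-95,-165],0],[[15,-140,-165],0],[[20,-185,-165],0]], "gripper": 1}}

```text
time_s: 8.7
tcp_pos: [0.5204, 0.0971, 0.1843]
tcp_rot: [0.0, -0.001, 1.0, -0.0]
force: [0.7, 0.9, -0.5]
finger_gap: 0.0856
finger_force: 0.0
```

Run:
```python
from h import *
out=[]
for n,(u,v,w,h) in(("scene",(310,145,80,60)),("top",(149,202,80,60)),("scene",(200,200,80,60)),("top",(285,220,80,60))):
    I=cam(n)["frame"][v:v+h,u:u+w,::-1].copy(); out.append(cv2.resize(I,None,fx=5,fy=5,interpolation=cv2.INTER_CUBIC))
cv2.imwrite("pics/after.png",np.vstack([np.hstack(out[:2]),np.hstack(out[2:])]))
```

```text
(no output)
```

View pics/after.png

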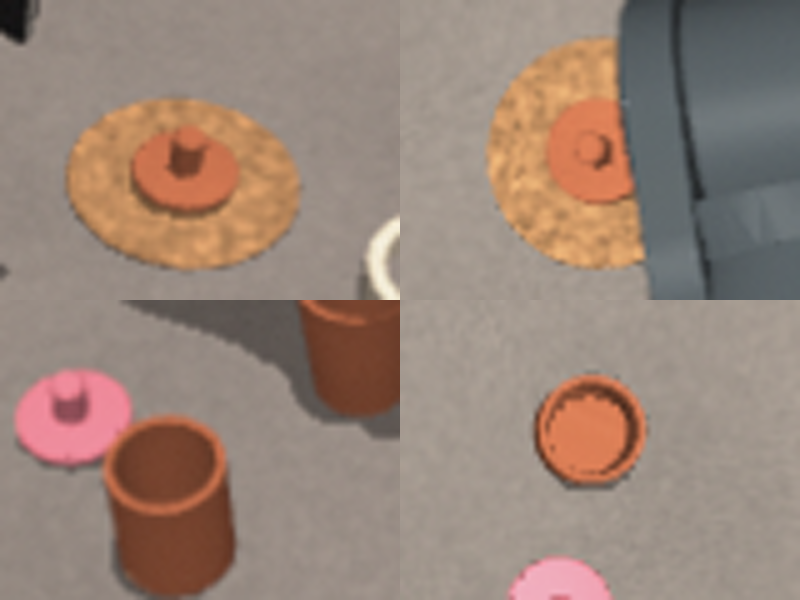

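The lid sits knob up in the middle of the mat, at crop pixel (185,170) in the scene view and (597,150) in the top view. The jar stands open, with its rim centre at top (322.7,245.6), which is about (0.496,-0.1125).

The tool can't be tilted, so I'll grip the jar high, set it down on clear bench and pivot it 45° between the pads against the bench.

>>> {"name": "send_rows", "arguments": {"targets": [[[3,-30,0],0],[[8,-70,0],0],[[13,-115,10],0],[[18,-160,30],0],[[22,-195,50],0],[[24,-210,62],0],[[24,-210,62],0],[[24,-210,62],0]]}}

```text
time_s: 9.6
tcp_pos: [0.4973, -0.111, 0.1221]
tcp_rot: [0.0, -0.0, 1.0, 0.0]
force: [-0.3, 0.6, -0.6]
finger_gap: 0.0853
finger_force: 0.0
```

>>> {"name": "send_rows", "arguments": {"targets": [[[0,0,25],0],[[0,0,50],0],[[0,0,70],0],[[0,0,80],0],[[0,0,82],0],[[0,0,82],0],[[0,0,82],0]]}}

```text
time_s: 10.3
tcp_pos: [0.4978, -0.1114, 0.0409]
tcp_rot: [0.001, -0.001, 1.0, -0.0]
force: [-0.6, -0.1, -0.6]
finger_gap: 0.0851
finger_force: 0.0
```

Close on the jar with a 1 mm y correction and a 1–2 mm x correction.

>>> {"name": "send_rows", "arguments": {"targets": [[[1.5,-1,0],0],[[1.5,-1,0],0],[[1.5,-1,0],0],[[1.5,-1,0],0],[[1.5,-1,0],0],[[1.5,-1,0],0]], "gripper": -1, "squeeze": 30}}

```text
time_s: 10.9
tcp_pos: [0.4958, -0.113, 0.0407]
tcp_rot: [0.001, -0.0, 1.0, -0.0]
force: [-1.2, -0.3, 6.3]
finger_gap: 0.0619
finger_force: 31.4
```

>>> {"name": "send_rows", "arguments": {"targets": [[[0,0,-4],0],[[0,0,-12],0],[[0,0,-20],0],[[0,0,-20],0],[[0,0,-20],0]]}}

```text
time_s: 11.4
tcp_pos: [0.4957, -0.1127, 0.0602]
tcp_rot: [0.0, -0.0, 1.0, -0.0]
force: [0.1, 0.6, -1.6]
finger_gap: 0.0614
finger_force: 33.2
```

>>> {"name": "send_rows", "arguments": {"targets": [[[-15,0,0],0],[[-40,0,0],0],[[-65,0,0],0],[[-75,0,5],0],[[-75,0,14],0],[[-75,0,18],0],[[-75,0,19.5],0],[[-75,0,20.5],0],[[-75,0,20.5],0]]}}

```text
time_s: 12.3
tcp_pos: [0.569, -0.1124, 0.0407]
tcp_rot: [-0.0, -0.0, 1.0, 0.0]
force: [-6.2, 0.8, 17.4]
finger_gap: 0.0616
finger_force: 34.7
```

>>> {"name": "send_rows", "arguments": {"targets": [[[0,0,1],0],[[0,0,1],0],[[0,0,1],0]], "squeeze": 20}}

```text
time_s: 12.6
tcp_pos: [0.5691, -0.1124, 0.0406]
tcp_rot: [0.0, -0.0, 1.0, 0.0]
force: [-8.8, 1.2, 26.4]
finger_gap: 0.0616
finger_force: 35.4
```

>>> {"name": "send_rows", "arguments": {"targets": [[[2.8,0,-1],0],[[5.6,0,-2.1],0],[[8.5,0,-3],0],[[11.5,0,-3.8],0],[[14.5,0,-4.3],0],[[17.4,0,-4.8],0],[[20.5,0,-5.2],0],[[23.5,0,-5.4],0],[[23.5,0,-5.4],0]]}}

```text
time_s: 13.5
tcp_pos: [0.5464, -0.1126, 0.0437]
tcp_rot: [-0.0, -0.0, 1.0, -0.0]
force: [-0.1, 0.3, -1.7]
finger_gap: 0.0615
finger_force: 33.3
```

Run:
```python
from h import *
I=cam("scene")["frame"][170:290,190:350,::-1].copy()
cv2.imwrite("pics/tilt1.png",cv2.resize(I,None,fx=5,fy=5,interpolation=cv2.INTER_CUBIC)); o=manip.get_obs(); print(o["tcp_pos"],o["force"],o["ft_torque"],o["finger_gap"])
```

```text
[ 0.5467869  -0.11259891  0.04376192] [ 0.81852723  0.30005056 -1.78912443] [-0.00528843 -0.02460134 -0.00537347] 0.06167933965364973
```

View pics/tilt1.png

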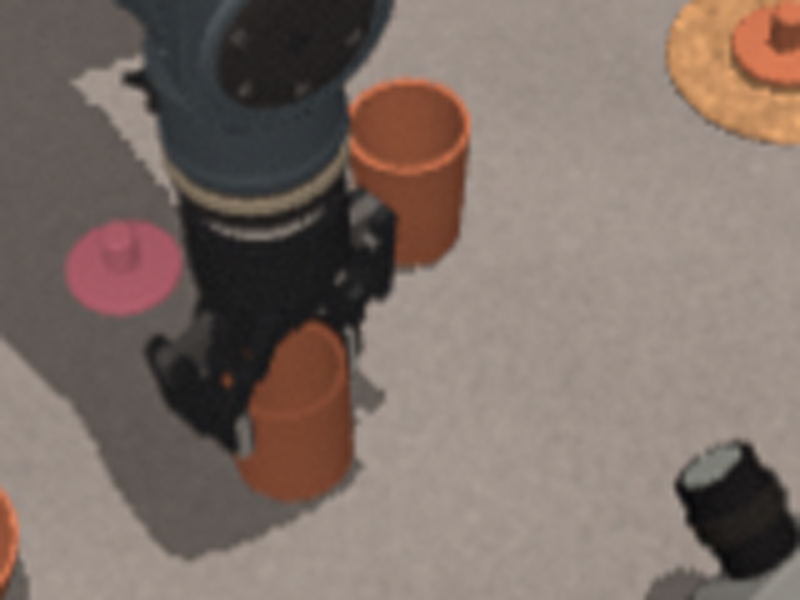

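The jar at crop pixel (300,410) is still upright. It slid on the bench instead of pivoting, so plain friction isn't enough. The fixed 4 mm edge of the mat can hold the foot as a stop. First I'll measure how the jar sits in the hand with a silhouette fit.

```bash
cat > fit.py <<'E'
from h import *
a=np.linspace(0,2*np.pi,60)
def prof(p,ax,e1,e2):
    P=[]
    for z,r in((0,.027),(.006,.031),(.080,.031)): P.append(p+z*ax+r*(np.cos(a)[:,None]*e1+np.sin(a)[:,None]*e2))
    return np.vstack(P)
def fit(y,x0,z0,th0,n="scene",free_y=False):
    I=cam(n)["frame"]; hsv=cv2.cvtColor(I,cv2.COLOR_RGB2HSV); J=I.astype(int)
    jar=(hsv[...,1]>115)&((hsv[...,0]<14)|(hsv[...,0]>176))&(hsv[...,2]>40)
    ign=(~jar)&((hsv[...,2]<80)|(J[...,2]>=J[...,0]-2))
    def mk(q):
        th=q[2]; ax=np.array([-np.sin(th),0,np.cos(th)]); e1=np.array([np.cos(th),0,np.sin(th)])
        u=proj(n,prof(np.array([q[0],q[3] if free_y else y,q[1]]),ax,e1,np.array([0,1.,0])))
        m=np.zeros(I.shape[:2],np.uint8); cv2.fillConvexPoly(m,np.round(cv2.convexHull(u.astype(np.float32))*16).astype(np.int32),255,cv2.LINE_AA,4); return m/255.
    c=proj(n,[x0,y,z0+.03])[0].astype(int); w=np.zeros(I.shape[:2],bool); w[max(0,c[1]-45):c[1]+45,max(0,c[0]-45):c[0]+45]=1
    m0=cv2.dilate((mk([x0,z0,th0,y])>0).astype(np.uint8),np.ones((9,9)))>0   # drop other terracotta far away
    w&=m0; k=w&~ign
    def cost(q): return np.abs(mk(q)-jar)[k].sum()
    from scipy.optimize import minimize
    best=None
    for t in(-.15,0,.15):
        s=np.array([[x0,z0,th0+t,y]]*5); s[1,0]+=.006;s[2,1]+=.006;s[3,2]+=.15
        if free_y: s[4,3]+=.006
        else: s=s[:4,:3]
        r=minimize(cost,s[0],method="Nelder-Mead",options=dict(initial_simplex=s,xatol=1e-4,fatol=.05,maxiter=400))
        if best is None or r.fun<best.fun: best=r
    return best.x,best.fun,jar[k].sum()
E
python3 - <<'E'
from fit import *
o=manip.get_obs(); t=o["tcp_pos"]; print(t)
x,f,n=fit(t[1],t[0],.003,0); print(np.round(x[:2],4),np.degrees(x[2]),f,n)
x,f,n=fit(t[1],t[0],.003,0,free_y=True); print(np.round(x,4),np.degrees(x[2]),f,n)
E
```

```text
[ 0.5467869  -0.11259891  0.04376192]
[0.5438 0.0075] -1.1609184260131196 51.17647058823529 606
[ 0.5431  0.0065 -0.0229 -0.1123] -1.3106903923940927 50.84313725490196 606
```

The jar is upright, with its foot about 39 mm below the TCP. The tape is near the far side of the mat, so I'll use the mat's near-right edge at −45° from its centre. That means the tool turns 45°.

>>> {"name": "send_rows", "arguments": {"targets": [[[0,0,-20],0],[[0,0,-45],0],[[-8,20,-60],5],[[-16,60,-60],12],[[-25,105,-60],20],[[-35,150,-60],28],[[-45,195,-60],36],[[-54,240,-60],42],[[-63,280,-60],45],[[-69,305,-60],45]], "squeeze": 30}}

```text
time_s: 14.6
tcp_pos: [0.6162, 0.1957, 0.1035]
tcp_rot: [0.0, 0.382, 0.924, 0.0]
force: [0.7, -0.9, -2.1]
finger_gap: 0.0614
finger_force: 33.9
```

>>> {"name": "send_rows", "arguments": {"targets": [[[3,5,10],0],[[6,8,30],0],[[6,8,45],0],[[6,8,53],0],[[6,8,58],0],[[6,8,61],0],[[6,8,61],0]], "squeeze": 20}}

```text
time_s: 15.3
tcp_pos: [0.6173, 0.202, 0.0428]
tcp_rot: [0.0, 0.383, 0.924, 0.0]
force: [-0.0, 0.2, -1.9]
finger_gap: 0.0616
finger_force: 33.9
```

>>> {"name": "send_rows", "arguments": {"targets": [[[0,0,1],0],[[0,0,2],0],[[0,0,2],0]]}}

```text
time_s: 15.6
tcp_pos: [0.6173, 0.2024, 0.041]
tcp_rot: [0.0, 0.382, 0.924, 0.0]
force: [1.2, -0.1, -2.3]
finger_gap: 0.0617
finger_force: 33.9
```

>>> {"name": "send_rows", "arguments": {"targets": [[[0,0,0.7],0],[[0,0,1.2],0],[[0,0,1.2],0]]}}

```text
time_s: 15.9
tcp_pos: [0.6173, 0.2023, 0.0408]
tcp_rot: [0.0, 0.382, 0.924, 0.0]
force: [-3.7, -1.3, 7.6]
finger_gap: 0.0618
finger_force: 34.6
```

>>> {"name": "send_rows", "arguments": {"targets": [[[0,0,0.5],0],[[0,0,1],0],[[0,0,1],0]]}}

```text
time_s: 16.2
tcp_pos: [0.6173, 0.2023, 0.0407]
tcp_rot: [0.001, 0.382, 0.924, 0.0]
force: [-6.0, -2.8, 15.1]
finger_gap: 0.0616
finger_force: 35.2
```

>>> {"name": "send_rows", "arguments": {"targets": [[[0,0,-2.2],0],[[3,1,-2.2],0],[[6,2,-2.2],0],[[9,3,-2.2],0],[[11,3,-2.2],0],[[11,3,-2.2],0]]}}

```text
time_s: 16.8
tcp_pos: [0.6116, 0.2127, 0.0409]
tcp_rot: [0.0, 0.382, 0.924, 0.0]
force: [-0.2, -1.3, 2.0]
finger_gap: 0.0617
finger_force: 34.2
```

>>> {"name": "send_rows", "arguments": {"targets": [[[1,0,0],0],[[2,0,0],0],[[3,0,0],0],[[3,0,0],0]]}}

```text
time_s: 17.2
tcp_pos: [0.6096, 0.2146, 0.0409]
tcp_rot: [0.0, 0.382, 0.924, 0.0]
force: [3.4, -1.5, 3.0]
finger_gap: 0.0621
finger_force: 34.1
```

>>> {"name": "send_rows", "arguments": {"targets": [[[2.7,0,-0.6],0],[[5.4,0,-1.6],0],[[8.2,0,-2.7],0],[[10.9,0,-3.5],0],[[13.8,0,-4.3],0],[[16.6,0,-4.9],0],[[16.6,0,-4.9],0]]}}

```text
time_s: 17.9
tcp_pos: [0.5967, 0.2261, 0.0453]
tcp_rot: [-0.001, 0.382, 0.924, -0.001]
force: [0.4, -3.2, -1.9]
finger_gap: 0.0614
finger_force: 22.3
```

```bash
cat > fit2.py <<'E'
import fit as F
from h import *
# as fit.fit, but tilt heading psi (world angle of the horizontal direction the mouth leans to), base point in tool plane
def fit2(t,psi,s0,z0,th0,n="scene"):
    I=cam(n)["frame"]; hsv=cv2.cvtColor(I,cv2.COLOR_RGB2HSV); J=I.astype(int)
    jar=(hsv[...,1]>115)&((hsv[...,0]<14)|(hsv[...,0]>176))&(hsv[...,2]>40)
    mat=(hsv[...,1]>80)&(hsv[...,0]>=12)
    ign=(~jar)&((hsv[...,2]<80)|(J[...,2]>=J[...,0]-2))
    d=np.array([np.cos(psi),np.sin(psi),0]); l=np.array([-d[1],d[0],0]); Z=np.array([0,0,1.])
    def mk(q):
        ax=np.sin(q[2])*d+np.cos(q[2])*Z; p=np.array([t[0],t[1],0])-q[0]*d+q[1]*Z   # q0: foot behind tcp along lean
        u=proj(n,F.prof(p,ax,np.cross(l,ax),l)); m=np.zeros(I.shape[:2],np.uint8)
        cv2.fillConvexPoly(m,np.round(cv2.convexHull(u.astype(np.float32))*16).astype(np.int32),255,cv2.LINE_AA,4); return m/255.
    k=(cv2.dilate((mk([s0,z0,th0])>0).astype(np.uint8),np.ones((11,11)))>0)&~ign
    from scipy.optimize import minimize
    best=None
    for dt in(-.2,0,.2):
        s=np.array([[s0,z0,th0+dt]]*4); s[1,0]+=.006;s[2,1]+=.006;s[3,2]+=.15
        r=minimize(lambda q:np.abs(mk(q)-jar)[k].sum(),s[0],method="Nelder-Mead",options=dict(initial_simplex=s,xatol=1e-4,fatol=.05,maxiter=400))
        if best is None or r.fun<best.fun: best=r
    return best.x,best.fun,jar[k].sum(),k
E
python3 - <<'E'
from fit2 import *
o=manip.get_obs(); t=o["tcp_pos"]; print(t,o["force"],o["ft_torque"])
for th0 in(0,.26):
    x,f,n,k=fit2(t,np.radians(135),.064*np.sin(th0),t[2]+.0235-.064*np.cos(th0),th0); print(np.round(x[:2],4),np.degrees(x[2]),f,n)
E
```

```text
[0.59669837 0.22609267 0.04527365] [ 0.36851465 -3.20887024 -1.85947564] [-0.90121197 -0.06468831  0.04982138]
[0.0082 0.0078] 3.3988468544385966 49.11764705882353 712
[0.0076 0.0099] -0.42587844648809037 46.88627450980392 712
```

Run:
```python
from h import *
I=cam("scene")["frame"][130:230,265:400,::-1].copy()
cv2.imwrite("pics/tilt2.png",cv2.resize(I,None,fx=5.9,fy=5.9,interpolation=cv2.INTER_CUBIC))
```

```text
(no output)
```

View pics/tilt2.png

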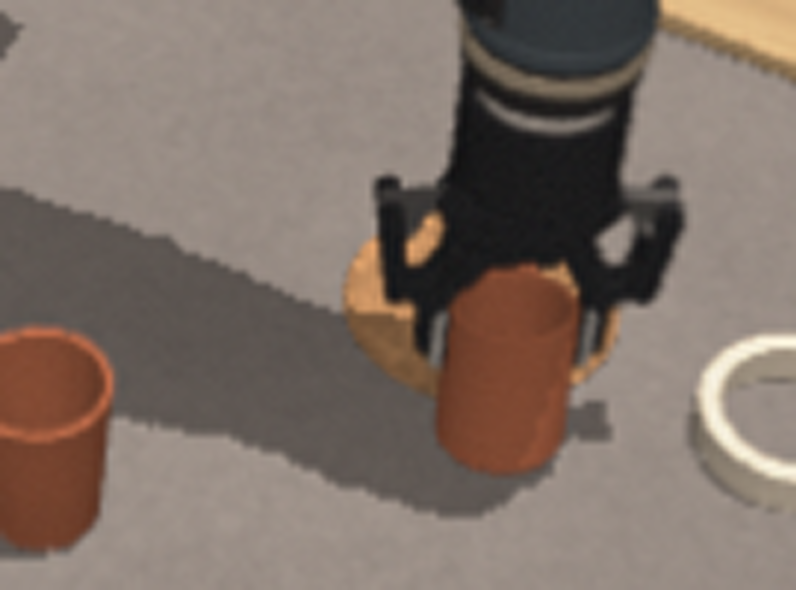

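The view is from opposite the lean direction. The jar's rim is at about (512,300) and its foot at about (500,440), and the jar stands forward of the pads, so it has moved relative to them. The tilt needs a sharper fit.

```bash
sed -i 's/hsv\[...,0\]<14/hsv[...,0]<11/' fit.py fit2.py
python3 - <<'E'
from fit2 import *
from scipy.optimize import minimize
t=manip.get_obs()["tcp_pos"]; I=cam("scene")["frame"]; hsv=cv2.cvtColor(I,cv2.COLOR_RGB2HSV); J=I.astype(int)
for nm,(u,v) in dict(jarwall=(350,198),jarin=(352,180),mat=(335,190),shade=(330,205)).items(): print(nm,hsv[v,u],end=' ')
jar=(hsv[...,1]>115)&((hsv[...,0]<11)|(hsv[...,0]>176))&(hsv[...,2]>40)
jar=cv2.morphologyEx(jar.astype(np.uint8),cv2.MORPH_OPEN,np.ones((3,3)))>0
lab,L,st,_=cv2.connectedComponentsWithStats(jar.astype(np.uint8)); jar=L==L[198,350]; print(st[L[198,350]])
ign=(~jar)&((hsv[...,2]<80)|(J[...,2]>=J[...,0]-2))
psi=np.radians(135); d=np.array([np.cos(psi),np.sin(psi),0]); l=np.array([-d[1],d[0],0]); Z=np.array([0,0,1.])
def mk(q,th):
    ax=np.sin(th)*d+np.cos(th)*Z; p=np.array([t[0],t[1],0])-q[0]*d+q[1]*Z+q[2]*l
    u=proj("scene",F.prof(p,ax,np.cross(l,ax),l)); m=np.zeros(I.shape[:2],np.uint8)
    cv2.fillConvexPoly(m,np.round(cv2.convexHull(u.astype(np.float32))*16).astype(np.int32),255,cv2.LINE_AA,4); return m/255.
k=np.zeros(jar.shape,bool); k[130:230,300:400]=1; k&=~ign
for th in range(-5,36,5):
    a=np.radians(th); q0=[.06*np.sin(a),.008,0]; s=np.array([q0]*4); s[1,0]+=.01;s[2,1]+=.01;s[3,2]+=.005
    r=minimize(lambda q:np.abs(mk(q,a)-jar)[k].sum(),q0,method="Nelder-Mead",options=dict(initial_simplex=s,xatol=1e-4,fatol=.05,maxiter=400)); print(th,np.round(r.x,4),round(r.fun,1))
E
```

```text
jarwall [  9 156 126] jarin [  9 152 124] mat [ 14 127 124] shade [13 32 95] [339 175  25  35 692]
-5 [ 0.0024  0.0061 -0.0004] 42.1
0 [ 0.0067  0.0084 -0.0001] 46.0
5 [-0.0301 -0.0366 -0.0088] 30.1
10 [ 0.0085  0.005  -0.001 ] 49.6
15 [ 0.0104  0.0058 -0.0006] 52.5
20 [0.0203 0.0143 0.0001] 58.9
25 [-0.0169 -0.0315 -0.0086] 47.1
30 [ 0.0274  0.0167 -0.0006] 66.0
35 [ 0.0251  0.0145 -0.0009] 72.1
```

>>> {"name": "send_rows", "arguments": {"targets": [[[0,0,-15],0],[[-5,0,-40],-5],[[-15,0,-60],-13],[[-30,0,-70],-21],[[-40,0,-70],-29],[[-40,0,-70],-37],[[-40,0,-70],-45],[[-40,0,-70],-53],[[-40,0,-70],-61],[[-40,0,-70],-69]]}}

```text
time_s: 19.05
tcp_pos: [0.6256, 0.1986, 0.1154]
tcp_rot: [-0.0, -0.211, 0.977, 0.001]
force: [0.4, 1.1, -1.6]
finger_gap: 0.0611
finger_force: 23.4
```

>>> {"name": "send_rows", "arguments": {"targets": [[[0,0,0],-8],[[0,0,0],-16],[[0,0,0],-21],[[0,0,0],-21],[[0,0,0],-21]]}}

```text
time_s: 19.55
tcp_pos: [0.6258, 0.1983, 0.1155]
tcp_rot: [-0.0, -0.382, 0.924, 0.0]
force: [-0.0, -0.4, -1.7]
finger_gap: 0.0612
finger_force: 23.4
```

```bash
cat > fit3.py <<'E'
from fit2 import *
from scipy.optimize import minimize
def run(psi_deg,th_list,zpad=.0235,h=.064,n="scene",verbose=True):
    o=manip.get_obs(); t=o["tcp_pos"]; I=cam(n)["frame"]; hsv=cv2.cvtColor(I,cv2.COLOR_RGB2HSV); J=I.astype(int)
    jar=(hsv[...,1]>115)&((hsv[...,0]<11)|(hsv[...,0]>176))&(hsv[...,2]>40)
    jar=cv2.morphologyEx(jar.astype(np.uint8),cv2.MORPH_OPEN,np.ones((3,3))); _,L=cv2.connectedComponents(jar)
    psi=np.radians(psi_deg); d=np.array([np.cos(psi),np.sin(psi),0]); l=np.array([-d[1],d[0],0]); Z=np.array([0,0,1.])
    def mk(q,th):
        ax=np.sin(th)*d+np.cos(th)*Z; p=t-q[0]*d+q[1]*Z+q[2]*l
        u=proj(n,F.prof(p,ax,np.cross(l,ax),l)); m=np.zeros(I.shape[:2],np.uint8)
        cv2.fillConvexPoly(m,np.round(cv2.convexHull(u.astype(np.float32))*16).astype(np.int32),255,cv2.LINE_AA,4); return m/255.
    a0=np.radians(th_list[len(th_list)//2]); g=lambda a:[h*np.sin(a),zpad-h*np.cos(a),0]
    ids=L[(mk(g(a0),a0)>.5)&(L>0)]; jar=L==np.bincount(ids).argmax()
    c=np.argwhere(jar).mean(0).astype(int); ign=(~jar)&((hsv[...,2]<80)|(J[...,2]>=J[...,0]-2))
    k=np.zeros(jar.shape,bool); k[c[0]-32:c[0]+32,c[1]-32:c[1]+32]=1; k&=~ign&~((L>0)&~jar)
    best=None
    for th in th_list:
        a=np.radians(th); q0=g(a); s=np.array([q0]*4); s[1,0]+=.01;s[2,1]+=.01;s[3,2]+=.005
        r=minimize(lambda q:np.abs(mk(q,a)-jar)[k].sum()+((q[2]/.002)**2),q0,method="Nelder-Mead",options=dict(initial_simplex=s,xatol=1e-4,fatol=.05,maxiter=400))
        if verbose: print(th,np.round(r.x,4),round(r.fun,1),jar.sum())
        if best is None or r.fun<best[1]: best=(th,r.fun,r.x,t-r.x[0]*d+r.x[1]*Z+r.x[2]*l)
    return best,o
E
python3 - <<'E'
from fit3 import *
b,o=run(225,list(range(-10,36,5))); print(b,o["tcp_pos"],o["tcp_rot"],o["force"],o["ft_torque"],o["finger_force"])
E
```

```text
-10 [-0.0043 -0.0323 -0.0016] 341.8 503
-5 [ 0.0006 -0.0375 -0.0021] 312.6 503
0 [ 0.0044 -0.0364 -0.0014] 278.6 503
5 [ 0.0075 -0.0363 -0.001 ] 243.0 503
10 [ 0.0105 -0.0366 -0.0013] 209.0 503
15 [ 0.013  -0.0332  0.0007] 187.2 503
20 [ 0.0157 -0.0342 -0.0004] 172.8 503
25 [ 0.0177 -0.0344 -0.0013] 158.5 503
30 [ 0.0202 -0.0329 -0.0012] 148.1 503
35 [ 0.0224 -0.0286  0.0007] 157.0 503
(30, np.float64(148.12687148283442), array([ 0.02024073, -0.03289905, -0.00119707]), array([0.63921871, 0.21343025, 0.08256715])) [0.62575281 0.19827144 0.1154662 ] [-9.27251557e-05 -3.81906346e-01  9.24200956e-01  3.57943064e-04] [-0.016345   -0.4305306  -1.74509346] [-0.00754519 -0.01916164 -0.03026176] 23.436371837742627
```

The jar is in fact tilting. The near finger hides part of it in this view, so I'll mask the finger by its geometry and refit.

```bash
python3 - <<'E'
s=open('fit3.py').read()
s=s.replace("    k=np.zeros(jar.shape,bool)","""    for y0,y1 in((.029,.062),(-.062,-.029)):
        B=np.array([t+x*d+y*l+z*Z for x in(-.013,.013) for y in(y0,y1) for z in(-.003,.12)])
        mm=np.zeros(jar.shape,np.uint8); cv2.fillConvexPoly(mm,cv2.convexHull(proj(n,B).astype(np.float32)).astype(np.int32),1); ign|=(mm>0)&~jar
    k=np.zeros(jar.shape,bool)""")
s=s.replace("    return best,o","""    m=mk(best[2],np.radians(best[0]));fp=(m>.5)&~jar&k;fn=(m<.5)&jar&k
    if verbose: print('fp',fp.sum(),np.argwhere(fp).mean(0) if fp.any() else '','fn',fn.sum(),np.argwhere(fn).mean(0) if fn.any() else '','jar c',c)
    return best,o""")
open('fit3.py','w').write(s)
E
python3 - <<'E'
from fit3 import *
b,o=run(225,list(range(0,46,5))); print(b)
I=cam("scene")["frame"]; c=proj("scene",b[3])[0].astype(int); J=I[c[1]-60:c[1]+40,c[0]-65:c[0]+65,::-1].copy()
cv2.imwrite("pics/side.png",cv2.resize(J,None,fx=6,fy=6,interpolation=cv2.INTER_CUBIC)); print(c)
E
```

```text
0 [ 0.0032 -0.0368 -0.0007] 204.3 506
5 [ 0.0077 -0.0381 -0.0005] 167.7 506
10 [ 0.0107 -0.0374 -0.0002] 134.9 506
15 [ 0.0135 -0.0356 -0.0002] 113.8 506
20 [ 0.0157 -0.035  -0.0007] 100.8 506
25 [ 0.0179 -0.0343 -0.0008] 90.5 506
30 [ 0.0203 -0.0327 -0.0008] 84.9 506
35 [ 0.0232 -0.0317 -0.0016] 96.9 506
40 [ 0.0252 -0.0251  0.0034] 129.2 506
45 [ 0.0283 -0.0297 -0.0012] 147.5 506
fp 68 [181.32352941 351.91176471] fn 12 [179.83333333 347.33333333] jar c [185 352]
(30, np.float64(84.93055940183), array([ 0.02030001, -0.03267139, -0.00078508]), array([0.63959334, 0.21305048, 0.08280599]))
[360 192]
```

View pics/side.png

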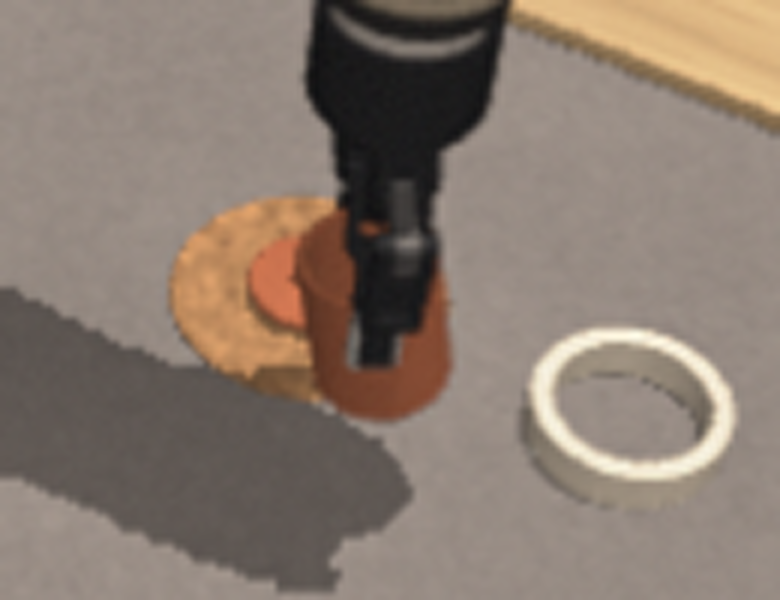

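The jar leans mouth-left (walls run from (300,265) to (320,400)), so the mat edge did pivot it. The lid behind it contaminates the fit. I'll move over clear bench for a clean measurement.

>>> {"name": "send_rows", "arguments": {"targets": [[[10,-17,0],0],[[25,-42,0],0],[[37,-63,10],0],[[42,-71,20],0],[[42,-71,28],0],[[42,-71,28],0],[[42,-71,28],0]]}}

```text
time_s: 20.35
tcp_pos: [0.6461, 0.119, 0.0874]
tcp_rot: [-0.0, -0.383, 0.924, 0.0]
force: [-0.7, 1.2, -2.2]
finger_gap: 0.0612
finger_force: 23.4
```

Run:
```python
from fit3 import *
b,o=run(225,list(range(0,31,3))); print(b[0],b[3],o["tcp_pos"])
```

```text
0 [ 0.0062 -0.0377 -0.0004] 129.8 394
3 [ 0.0088 -0.0381 -0.0013] 105.6 394
6 [ 0.011  -0.0376 -0.0016] 88.4 394
9 [ 0.0126 -0.0372 -0.0019] 82.3 394
12 [ 0.0151 -0.0382 -0.003 ] 84.1 394
15 [ 0.0161 -0.0379 -0.0024] 91.7 394
18 [ 0.0176 -0.0379 -0.0023] 104.3 394
21 [ 0.0188 -0.0377 -0.0019] 119.9 394
24 [ 0.0205 -0.0374 -0.0005] 139.9 394
27 [ 0.0216 -0.0373 -0.0014] 158.8 394
30 [ 0.0236 -0.0385 -0.0014] 178.6 394
fp 78 [208.67948718 342.44871795] fn 0  jar c [215 340]
9 [0.65364617 0.12919508 0.05018775] [0.64611042 0.11896002 0.08742661]
```

Tilt is about 10° now. Pressing the foot's edge on the bench and dragging should work from here, since the lever is much better.

>>> {"name": "send_rows", "arguments": {"targets": [[[0,0,12],0],[[0,0,28],0],[[0,0,38],0],[[0,0,41],0],[[0,0,42],0],[[0,0,43],0],[[0,0,43],0]]}}

```text
time_s: 21.1
tcp_pos: [0.6468, 0.118, 0.0451]
tcp_rot: [0.0, -0.383, 0.924, -0.0]
force: [-0.3, 0.2, -1.9]
finger_gap: 0.061
finger_force: 23.4
```

>>> {"name": "send_rows", "arguments": {"targets": [[[0,0,0.7],0],[[0,0,1.4],0],[[0,0,2.1],0],[[0,0,2.1],0]]}}

```text
time_s: 21.5
tcp_pos: [0.6474, 0.1183, 0.0443]
tcp_rot: [0.001, -0.383, 0.924, -0.0]
force: [-2.1, 0.6, 9.5]
finger_gap: 0.0616
finger_force: 24.1
```

>>> {"name": "send_rows", "arguments": {"targets": [[[1.5,0,0.5],0],[[3,0,0.3],0],[[6,0,-0.2],0],[[9,0,-0.6],0],[[12,0,-0.8],0],[[15,0,-0.9],0],[[18,0,-0.9],0],[[18,0,-0.9],0]]}}

```text
time_s: 22.3
tcp_pos: [0.635, 0.1048, 0.0447]
tcp_rot: [0.001, -0.383, 0.924, -0.001]
force: [3.6, -0.6, 5.7]
finger_gap: 0.0607
finger_force: 20.4
```

Run:
```python
from fit3 import *
b,o=run(225,list(range(3,36,4))); print(b[0],b[3],o["tcp_pos"],o["force"])
```

```text
3 [ 0.0171 -0.042  -0.0013] 122.4 265
7 [ 0.0196 -0.0385 -0.0018] 99.5 265
11 [ 0.022  -0.0384 -0.0021] 77.8 265
15 [ 0.0239 -0.0361 -0.0009] 61.3 265
19 [ 0.0255 -0.0337  0.0001] 54.6 265
23 [ 0.0278 -0.035  -0.002 ] 62.1 265
27 [ 0.0298 -0.0351 -0.003 ] 77.7 265
31 [ 0.0316 -0.0304 -0.0004] 98.3 265
35 [ 0.034  -0.0308 -0.0029] 117.8 265
fp 47 [217.10638298 337.12765957] fn 1 [225. 351.] jar c [228 343]
19 [0.65313166 0.12279086 0.0109914 ] [0.63504469 0.10483374 0.04466337] [ 3.62093697 -0.62962853  5.69186817]
```

About 20° now, so it is pivoting. Continuing the arc.

>>> {"name": "send_rows", "arguments": {"targets": [[[3,0,0.3],0],[[6,0,0.4],0],[[9,0,0.6],0],[[12,0,0.9],0],[[15,0,1.4],0],[[18,0,1.9],0],[[21,0,2.7],0],[[24,0,3.6],0],[[24,0,3.6],0]]}}

```text
time_s: 23.25
tcp_pos: [0.6158, 0.0879, 0.0394]
tcp_rot: [-0.001, -0.383, 0.924, 0.0]
force: [1.1, 0.0, 2.4]
finger_gap: 0.0604
finger_force: 21.3
```

>>> {"name": "send_rows", "arguments": {"targets": [[[-3,0,-15],0],[[-6,0,-40],0],[[-6,0,-60],0],[[-6,0,-60],0],[[-6,0,-60],0]]}}

```text
time_s: 23.75
tcp_pos: [0.62, 0.0922, 0.0986]
tcp_rot: [-0.001, -0.383, 0.924, 0.0]
force: [0.1, -0.3, -1.8]
finger_gap: 0.06
finger_force: 23.2
```

Run:
```python
from fit3 import *
b,o=run(225,list(range(20,61,4))); print(b[0],b[3],o["tcp_pos"],o["force"])
```

```text
20 [ 0.0353 -0.0294 -0.0023] 100.1 384
24 [ 0.0383 -0.0267 -0.0021] 82.8 384
28 [ 0.0399 -0.0255 -0.0016] 68.4 384
32 [ 0.0416 -0.0249 -0.0022] 59.9 384
36 [ 0.0433 -0.0222 -0.0013] 62.8 384
40 [ 0.0447 -0.023  -0.0014] 72.1 384
44 [ 0.0469 -0.0227 -0.0028] 85.3 384
48 [ 0.0485 -0.0204 -0.0034] 97.9 384
52 [ 0.0499 -0.0175 -0.0023] 110.7 384
56 [ 0.0519 -0.0181 -0.0037] 123.3 384
60 [ 0.0528 -0.0171 -0.0036] 133.5 384
fp 54 [203.51851852 333.61111111] fn 3 [209.         350.66666667] jar c [210 341]
32 [0.64789601 0.12319587 0.07371791] [0.62001384 0.09224162 0.09864388] [ 0.07117881 -0.32646345 -1.7725545 ]
```

About 34°, but the finger gap has shrunk to 60 mm and the jar axis may have shifted in the pads. I'll sharpen the fit by using the initial picture as background and solving for the tilt continuously.

```bash
python3 - <<'E'
s=open('fit3.py').read()
s=s.replace("    best=None\n","""    ref=cv2.imread('pics/scene0.png')[:,:,::-1].astype(int)
    bg=np.abs(J-ref).max(2)<25; k&=(jar|bg)
    def c4(q): return np.abs(mk(q[:3],q[3])-jar)[k].sum()+(q[2]/.003)**2
    best=None
""",1)
s=s.replace("    m=mk(best[2]","""    q=np.r_[best[2],np.radians(best[0])]; s=np.array([q]*5); s[1,0]+=.005;s[2,1]+=.005;s[3,2]+=.003;s[4,3]+=.1
    r=minimize(c4,q,method="Nelder-Mead",options=dict(initial_simplex=s,xatol=1e-5,fatol=.01,maxiter=800)); q=r.x; a=q[3]
    best=(np.degrees(a),r.fun,q[:3],t-q[0]*d+q[1]*Z+q[2]*l)
    print('FIT th %.1f cost %.1f'%best[:2],np.round(q[:3]*1e3,1),'axis offset at tcp+0.0235: %.1f mm; h %.1f'%(1e3*(-q[0]+(.0235-q[1])*np.tan(a)),1e3*(.0235-q[1])/np.cos(a)))
    m=mk(best[2]""")
open('fit3.py','w').write(s)
E
python3 - <<'E'
from fit3 import *
b,o=run(225,list(range(26,47,4))); print(b[3])
E
```

```text
26 [ 0.0392 -0.0277 -0.0013] 51.2 381
30 [ 0.041  -0.027  -0.0016] 39.8 381
34 [ 0.0432 -0.0264 -0.0022] 31.9 381
38 [ 0.0444 -0.023  -0.0008] 32.0 381
42 [ 0.0468 -0.0239 -0.0015] 42.6 381
46 [ 0.0474 -0.0212 -0.0004] 57.2 381
FIT th 35.9 cost 28.8 [ 44.3 -28.   -3.7] axis offset at tcp+0.0235: -7.0 mm; h 63.6
fp 22 [206.77272727 333.40909091] fn 1 [207. 351.] jar c [211 341]
[0.64846453 0.12617754 0.07010126]
```

>>> {"name": "send_rows", "arguments": {"targets": [[[0,0,-5],8],[[0,0,-10],16],[[0,0,-10],24],[[0,0,-10],32],[[0,0,-10],40],[[0,0,-10],45],[[0,0,-10],45],[[0,0,-10],45]]}}

```text
time_s: 24.65
tcp_pos: [0.6204, 0.0923, 0.1087]
tcp_rot: [-0.001, -0.002, 1.0, -0.0]
force: [0.1, 0.5, -2.1]
finger_gap: 0.06
finger_force: 23.1
```

Run:
```python
from fit3 import *
b,o=run(180,list(range(26,47,4))); print(b[3],o["tcp_pos"],o["tcp_rot"])
```

```text
26 [ 0.0351 -0.0268 -0.0025] 22.9 732
30 [ 0.038  -0.0246 -0.0016] 16.5 732
34 [ 0.0398 -0.0235 -0.0016] 13.2 732
38 [ 0.0422 -0.0224 -0.0011] 10.2 732
42 [ 0.0447 -0.0208 -0.0001] 11.9 732
46 [ 0.0473 -0.0185  0.0001] 18.2 732
FIT th 38.0 cost 9.6 [ 42.4 -21.7  -0.5] axis offset at tcp+0.0235: -7.1 mm; h 57.4
fp 5 [218.4 322.6] fn 1 [217. 349.] jar c [209 334]
[0.66276883 0.09284109 0.0870104 ] [0.62036784 0.09234649 0.10871014] [-9.70506169e-04 -1.68459790e-03  9.99998092e-01 -1.88967005e-04]
```

The fit is now clean: 38° tilt (cost 9.6 px), with the jar axis 7 mm off the pad centre. About 7° more is needed. Down again for the last bit of arc.

>>> {"name": "send_rows", "arguments": {"targets": [[[0,0,15],0],[[0,0,38],0],[[0,0,56],0],[[0,0,65],0],[[0,0,68],0],[[0,0,68],0]]}}

```text
time_s: 25.3
tcp_pos: [0.6211, 0.0925, 0.0418]
tcp_rot: [-0.0, -0.001, 1.0, -0.0]
force: [-0.2, 0.4, -2.1]
finger_gap: 0.0604
finger_force: 23.1
```

>>> {"name": "send_rows", "arguments": {"targets": [[[0,0,0.7],0],[[0,0,1.4],0],[[0,0,2],0],[[0,0,2],0]]}}

```text
time_s: 25.7
tcp_pos: [0.6212, 0.0925, 0.0401]
tcp_rot: [0.0, -0.0, 1.0, -0.0]
force: [0.1, 0.6, -2.5]
finger_gap: 0.0603
finger_force: 23.1
```

>>> {"name": "send_rows", "arguments": {"targets": [[[0,0,0.7],0],[[0,0,1.4],0],[[0,0,2],0],[[0,0,2],0]]}}

```text
time_s: 26.1
tcp_pos: [0.6214, 0.0925, 0.039]
tcp_rot: [0.001, -0.0, 1.0, 0.0]
force: [-2.6, 0.1, 9.0]
finger_gap: 0.0601
finger_force: 24.4
```

>>> {"name": "send_rows", "arguments": {"targets": [[[2,0,0.7],0],[[4,0,1.4],0],[[6,0,2.3],0],[[8,0,3.1],0],[[9,0,3.6],0],[[9,0,3.6],0]]}}

```text
time_s: 26.7
tcp_pos: [0.6131, 0.0926, 0.0351]
tcp_rot: [0.001, -0.0, 1.0, 0.0]
force: [1.5, -1.1, 6.9]
finger_gap: 0.0599
finger_force: 24.2
```

>>> {"name": "send_rows", "arguments": {"targets": [[[-2,0,-10],0],[[-4,0,-30],0],[[-4,0,-55],0],[[-4,0,-70],0],[[-4,0,-70],0],[[-4,0,-70],0]]}}

```text
time_s: 27.3
tcp_pos: [0.6157, 0.0924, 0.1039]
tcp_rot: [-0.0, -0.0, 1.0, -0.0]
force: [-0.2, -0.6, -3.5]
finger_gap: 0.0601
finger_force: 23.4
```

Run:
```python
from fit3 import *
b,o=run(180,list(range(34,59,4))); print(b[3],o["tcp_pos"],o["tcp_rot"])
```

```text
34 [ 0.0432 -0.0183 -0.0012] 18.2 732
38 [ 0.0443 -0.0187 -0.0016] 15.0 732
42 [ 0.0463 -0.0175 -0.0014] 12.7 732
46 [ 0.0485 -0.0165 -0.0006] 11.4 732
50 [ 0.0507 -0.0148 -0.0006] 15.2 732
54 [ 0.0532 -0.0129 -0.0004] 23.6 732
58 [ 0.0556 -0.011  -0.0002] 34.4 732
FIT th 45.5 cost 10.6 [ 48.4 -15.5  -0.3] axis offset at tcp+0.0235: -8.8 mm; h 55.6
fp 7 [215.71428571 325.        ] fn 0  jar c [209 333]
[0.66414897 0.09271819 0.08838442] [0.61570413 0.09244291 0.10385853] [-3.30840071e-04 -3.67186260e-04  9.99999875e-01 -7.11003420e-05]
```

Tilt is 45.5°, and the foot sits at TCP + (48.4, 0.3, −15.5) mm. The TCP target for the view point (0.662, −0.030, 0.205) is (0.6136, −0.030, 0.2205).

>>> {"name": "send_rows", "arguments": {"targets": [[[0,0,-5],0],[[0,-2,-15],0],[[0,-8,-32],0],[[0,-18,-50],0],[[1,-32,-68],0],[[1,-48,-85],0],[[1,-64,-100],0],[[1,-80,-110],0],[[1,-96,-115],0],[[1,-108,-117],0]]}}

```text
time_s: 28.35
tcp_pos: [0.6152, -0.0169, 0.2216]
tcp_rot: [0.0, -0.0, 1.0, -0.0]
force: [0.1, 0.3, -2.6]
finger_gap: 0.0595
finger_force: 23.4
```

>>> {"name": "send_rows", "arguments": {"targets": [[[0,-6,0],0],[[0,-11,0],0],[[0,-13,0],0],[[0,-14,0],0],[[0,-14,0],0],[[0,-14,0],0],[[0,-14,0],0]]}}

```text
time_s: 29.05
tcp_pos: [0.6151, -0.0292, 0.2212]
tcp_rot: [-0.0, -0.001, 1.0, -0.0]
force: [-0.3, 0.4, -1.8]
finger_gap: 0.0602
finger_force: 23.4
```

Run:
```python
from fit3 import *
b,o=run(180,list(range(34,59,4)),zpad=.0235,h=.064); print(b[3],o["tcp_pos"],o["tcp_rot"],o["force"],o["finger_gap"])
e=b[3]-np.array([.662,-.030,.205]); print("err mm",np.round(e*1e3,1))
# how far the fit moves if tilt fixed +-5
# stand heading: box top rear/front edges in top view
A=lambda x,y:(255+(x-400)/5-.4,115+(y-300)/5-.4)
for z,p in((.13,[(537,388),(644,386)]),(.12,[(535,432),(645,432)])):
    q=[onplane("top",A(*v),z) for v in p]; d=q[0]-q[1]; print("edge heading",np.degrees(np.arctan2(-d[0],d[1])),np.linalg.norm(d))
I=cam("scene")["frame"]; cv2.imwrite("pics/end.png",cv2.resize(I[180:330,270:410,::-1],None,fx=4,fy=4,interpolation=cv2.INTER_CUBIC))
```

```text
34 [ 0.0435 -0.0167 -0.0014] 43.5 991
38 [ 0.0437 -0.0202 -0.0031] 40.5 991
42 [ 0.0463 -0.0175 -0.0019] 36.7 991
46 [ 0.0485 -0.0162 -0.0013] 35.9 991
50 [ 0.0511 -0.0148 -0.0008] 38.5 991
54 [ 0.0544 -0.0114 -0.0007] 43.6 991
58 [ 0.0567 -0.0096 -0.0002] 55.2 991
FIT th 46.8 cost 35.1 [ 48.7 -16.6  -1.6] axis offset at tcp+0.0235: -6.1 mm; h 58.5
fp 30 [206.53333333 297.06666667] fn 0  jar c [204 299]
[ 0.66387438 -0.02757358  0.20464135] [ 0.61514029 -0.02917231  0.22121143] [-8.97176090e-06 -5.74969650e-04  9.99999834e-01 -3.52799588e-05] [-0.32489218  0.37034861 -1.83596401] 0.060182204780849
err mm [ 1.9  2.4 -0.4]
edge heading 0.6390738966837477 0.059923216963384505
edge heading -0.4551979607934166 0.06186684217629926
```

View pics/end.png

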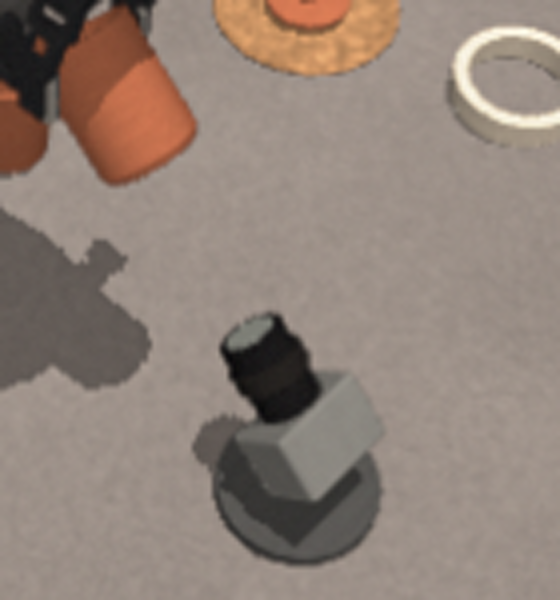

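The jar hangs tilted at about 45°, with its foot (crop pixel (155,155)) facing the lens at (250,335). The remaining error is about 2 mm, so I'll trim and let it settle.

>>> {"name": "send_rows", "arguments": {"targets": [[[0.7,-0.5,0],0],[[1.5,-1,0.3],0],[[1.5,-1,0.3],0],[[1.5,-1,0.3],0],[[1.5,-1,0.3],0],[[1.5,-1,0.3],0],[[1.5,-1,0.3],0],[[1.5,-1,0.3],0],[[1.5,-1,0.3],0],[[1.5,-1,0.3],0]]}}

```text
time_s: 30.15
tcp_pos: [0.6136, -0.0305, 0.2209]
tcp_rot: [-0.0, -0.0, 1.0, -0.0]
force: [0.1, -0.4, -2.8]
finger_gap: 0.0605
finger_force: 23.4
```

Run:
```python
from fit3 import *
b,o=run(180,[42,46,50],verbose=False); print(np.round((b[3]-np.array([.662,-.030,.205]))*1e3,1),o["tcp_pos"],o["dq"].round(4),o["finger_gap"])
# bystanders and lid unchanged?
R0=cv2.imread("pics/scene0.png")[:,:,::-1].astype(int); D=np.abs(cam("scene")["frame"].astype(int)-R0).max(2)
for k,(u,v,w,h) in dict(bowl=(150,260,48,44),brush=(190,300,48,68),tape=(380,185,42,32),pink=(200,212,24,20)).items(): print(k,(D[v:v+h,u:u+w]>30).sum())
I=cam("scene")["frame"]; hsv=cv2.cvtColor(I,cv2.COLOR_RGB2HSV)[155:205,320:375]; m=(hsv[...,0]<11)&(hsv[...,1]>115); print("lid px",np.argwhere(m).mean(0)+[155,320],m.sum(), proj("scene",[.5407,.2834,.012])[0])
```

```text
FIT th 42.0 cost 33.2 [ 46.8 -16.5  -1.5] axis offset at tcp+0.0235: -10.8 mm; h 53.8
[-1.5  1.  -0.6] [ 0.61364973 -0.03050437  0.2209114 ] [ 0.0005 -0.0009  0.0014 -0.0008 -0.0004 -0.0012] 0.06046246237641411
bowl 0
brush 0
tape 0
pink 326
lid px [178.61481481 346.4962963 ] 270 [346.36388759 179.08994431]
```

```bash
python3 - <<'E'
s=open('fit3.py').read()
s=s.replace("    ref=cv2","""    u0=proj(n,F.prof(np.array([.477,.034,0]),Z*1.1,np.array([1.12,0,0]),np.array([0,1.12,0])))
    mt=np.zeros(jar.shape,np.uint8); cv2.fillConvexPoly(mt,cv2.convexHull(u0.astype(np.float32)).astype(np.int32),1); k&=cv2.dilate(mt,np.ones((5,5)))==0
    ref=cv2""",1)
open('fit3.py','w').write(s)
E
python3 - <<'E'
from fit3 import *
import h
for i in range(4):
    h._c.clear(); b,o=run(180,[38,42,46,50],verbose=(i==0)); print(np.round((b[3]-np.array([.662,-.030,.205]))*1e3,1))
E
```

```text
38 [ 0.0426 -0.022  -0.0041] 37.0 993
42 [ 0.0461 -0.0178 -0.0019] 32.5 993
46 [ 0.049  -0.0153 -0.0005] 31.8 993
50 [ 0.0508 -0.0154 -0.0014] 34.8 993
FIT th 44.7 cost 31.5 [ 48.6 -15.3  -0.5] axis offset at tcp+0.0235: -10.2 mm; h 54.5
fp 27 [208.7037037  295.85185185] fn 0  jar c [204 299]
[ 0.2 -0.1  0.6]
FIT th 43.8 cost 30.5 [ 46.5 -18.5  -2.4] axis offset at tcp+0.0235: -6.2 mm; h 58.3
[-1.8  1.9 -2.6]
FIT th 45.8 cost 31.3 [ 49.6 -14.1  -0.2] axis offset at tcp+0.0235: -10.9 mm; h 54.0
[ 1.2 -0.3  1.7]
FIT th 43.0 cost 29.9 [ 46.9 -16.8  -1.7] axis offset at tcp+0.0235: -9.4 mm; h 55.1
[-1.4  1.1 -0.9]
```

Tilt averages 44.5° ±1.5°, the foot is within about 2 mm of the view point, and the arm is still. Handing in.

```bash
python3 -c "
from station import workorder
print(workorder.sign_off())"
```

```text
the job is handed in; nothing more can be done
None
```

The lid sits knob up on the middle of the cork mat, and the jar is held still at the view point with its underside facing the lens: by camera fits it is tilted about 44.5° ±1.5° and centred within about 2 mm. I pivoted the jar in the grip against the mat edge and bench because the tool can't tilt, and handed in at about 30 s of the 51 s allowed.

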